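Load the egg tray of a cocktail trolley and raise its handle

TASK

Get the eggs for the sours ready to be carried: first take the strainer off the clear tray and lay it, right way up, in the middle of the dark slate slab, lengthwise. Then move every egg from the wooden rack into a dimple of its own in the clear tray, standing blunt end down, gripping them lightly and setting them down gently so that none cracks. Last, swing the tray's brass handle fully upright and let go; leave the glasses and the citrus press alone, and if the strainer gets knocked, put it back in the middle of the slab.

Things in the scene. Friction and masses are not known exactly. Their poses are not given: they have to be found in the camera images.
- strainer_grip (a point): Grasp point of the loose stainless julep strainer (162 mm long, 110 g): on the flat raised part of its handle, which is 16 mm wide, 4 mm thick and 45 mm long, 26 mm above the strainer's underside. x runs along the strainer towards its round bowl (76 mm wide, rim 18 mm high, centre 66 mm along +x from here), z is up. The handle's end dips to a cross foot 60 mm along -x. At the start it lies across the middle of the clear tray, over the dimples.
- strainer_mid (a point): Middle of the strainer's length, 20 mm along +x from strainer_grip and 10 mm above its underside; same axes.
- slab: Fixed dark slate slab, 210 (its x) x 130 (its y) x 6 mm high; origin at the centre of its underside. The strainer's place.
- rack: Fixed wooden egg rack, 250 (x) x 180 (y) mm, deck 16 mm high, with six dimples at x = -84, 0, 84 and y = -44, 44 mm in its own frame, where the eggs stand at first (not all dimples are filled); origin at the centre of its underside. The 88 mm pitch along its y leaves room for fingers that close along y.
- tray: Fixed clear acrylic tray with brass trim, 180 (its x) x 280 (its y) mm, deck 16 mm high, with six white-rimmed round dimples at x = -44, 44 and y = -84, 0, 84 mm in its own frame; origin at the centre of its underside, x pointing away from the folded handle. The 88 mm pitch along its x leaves room for fingers that close along x. Brass posts for the handle, 38 mm high, stand at y = -146 and 146 mm.
- handle (a joint): Brass carrying handle of the tray, a U-shaped bail of 8 mm round bar: rad, 0 = folded flat on the tray's -x side, 1.57 = upright over the tray's middle (stop at 1.62). It stays where it is left; about 2 N at the bar moves it.
- handle_bar (a point): Middle of the handle's grip bar (8 mm round, 316 mm long along the tray's y). It moves on an arc of radius 135 mm about handle_pivot: from 135 mm along the tray's -x at joint 0 to straight above the pivot at 1.57.
- handle_pivot (a point): Middle of the handle's hinge axis: over the tray's centre, 30 mm above its underside. The axis runs along the tray's y.
- pocket0 (a point): Dimple 0 of the clear tray: the point where the middle of an egg's height lies when the egg stands seated in it, 21 mm above the tray's deck (37 mm above the table). Axes as the tray's.
- pocket1 (a point): Dimple 1 of the clear tray: the point where the middle of an egg's height lies when the egg stands seated in it, 21 mm above the tray's deck (37 mm above the table). Axes as the tray's.
- pocket2 (a point): Dimple 2 of the clear tray: the point where the middle of an egg's height lies when the egg stands seated in it, 21 mm above the tray's deck (37 mm above the table). Axes as the tray's.
- pocket3 (a point): Dimple 3 of the clear tray: the point where the middle of an egg's height lies when the egg stands seated in it, 21 mm above the tray's deck (37 mm above the table). Axes as the tray's.
- pocket4 (a point): Dimple 4 of the clear tray: the point where the middle of an egg's height lies when the egg stands seated in it, 21 mm above the tray's deck (37 mm above the table). Axes as the tray's.
- pocket5 (a point): Dimple 5 of the clear tray: the point where the middle of an egg's height lies when the egg stands seated in it, 21 mm above the tray's deck (37 mm above the table). Axes as the tray's.
- egg0_center (a point): Middle of the height of brown egg 0 (may be absent): 62 mm tall, widest (46 mm) 23 mm above its blunt lower end, round about its z axis (up), 60 g. In a dimple it sinks 10 mm below the deck and is centred. Cracks if the two fingers press it with over 80 N in all (40 N each), or the tray, table, slab, strainer or another egg with over 15 N: lower it slowly, let go at most a few mm up.
- egg1_center (a point): Middle of the height of brown egg 1 (may be absent): 62 mm tall, widest (46 mm) 23 mm above its blunt lower end, round about its z axis (up), 60 g. In a dimple it sinks 10 mm below the deck and is centred. Cracks if the two fingers press it with over 80 N in all (40 N each), or the tray, table, slab, strainer or another egg with over 15 N: lower it slowly, let go at most a few mm up.
- egg2_center (a point): Middle of the height of brown egg 2 (may be absent): 62 mm tall, widest (46 mm) 23 mm above its blunt lower end, round about its z axis (up), 60 g. In a dimple it sinks 10 mm below the deck and is centred. Cracks if the two fingers press it with over 80 N in all (40 N each), or the tray, table, slab, strainer or another egg with over 15 N: lower it slowly, let go at most a few mm up.
- egg3_center (a point): Middle of the height of brown egg 3 (may be absent): 62 mm tall, widest (46 mm) 23 mm above its blunt lower end, round about its z axis (up), 60 g. In a dimple it sinks 10 mm below the deck and is centred. Cracks if the two fingers press it with over 80 N in all (40 N each), or the tray, table, slab, strainer or another egg with over 15 N: lower it slowly, let go at most a few mm up.
- egg4_center (a point): Middle of the height of brown egg 4 (may be absent): 62 mm tall, widest (46 mm) 23 mm above its blunt lower end, round about its z axis (up), 60 g. In a dimple it sinks 10 mm below the deck and is centred. Cracks if the two fingers press it with over 80 N in all (40 N each), or the tray, table, slab, strainer or another egg with over 15 N: lower it slowly, let go at most a few mm up.
- coupe0: Etched glass coupe 0, bystander: 130 mm tall, 94 mm wide at the rim; origin at the centre of its foot. Leave alone.
- coupe1: Etched glass coupe 1, bystander: 130 mm tall, 94 mm wide at the rim; origin at the centre of its foot. Leave alone.
- press: Wooden citrus press lying shut, bystander: about 175 mm long (its x), 72 mm wide, 52 mm tall; origin on its underside. Leave alone.
There are look-alikes about, which are no part of the job. Leave any purple look-alike of the part that bears egg2_center alone. What is shaped like the slab but pink is not meant.

How it is judged:
By the outcome, as a careful person would: the job done as asked, in the order asked, and still so for the second after the job is handed in, with the robot touching nothing.
Of egg0, egg1, egg2, egg3, egg4 only 3 to 5 are there at a start; the rules pass over those that are not, and their reading is None.
At some moment in a run one of strainer may be knocked a few centimetres aside while the robot is not near it.
It also fails if it takes over 210 s, if anything falls off the work surface, if the arm or the gripper's body presses on something with over 40 N, if the wrist force passes 120 N, or if a joint passes its speed limit or range.

ROBOT

A 6-joint arm with a two-finger parallel gripper is mounted at the origin on the work surface. World frame = base frame: x ahead of the robot, y to its left, z up, the work surface at z = 0. Lengths are in m, angles in degrees, forces in N, time in s.
With the tool pointing down it reaches from about 0.325 to 0.85 m from the base axis. Payload 15.5 kg.
Tool frame: the origin (TCP) lies midway between the tips of the shut fingers; the grasp point (between the pads) lies 19 mm behind it; y points along the fingers, x is the direction in which the jaws open and shut, and the axes are right-handed (so a half turn about y gives the same grasp; the last joint's range is limited). The gripper opens to 91 mm and grips with 3 to 60 N. Pads are 32 mm wide; open, the fingers measure 118 mm over their backs; the gripper's body (76 mm by 178 mm) begins 60 mm behind the grasp point.
Start: joints at [63.512, 28.281, 77.091, -0, 74.628, -5.472], TCP at [0.224, 0.583, 0.214] pointing down, gripper open.
Joint ranges: [-166.48, 166.48], [-47.26, 123.95], [12.59, 153.08], [-70.14, 250.14], [6.76, 159.57], [-176.63, 176.63]. Speed limits (degrees/s): [108.29, 108.29, 147.25, 172.46, 172.46, 172.46].

INTERFACE

Orientations are given as a 3x3 rotation matrix whose columns are the frame's x, y, z axes.
In Python, from bench import ctrl gives the robot as it stands. The module is installed in compiled form; this text tells all that it offers. Calls block until the motion is done:
- ctrl.goto(position, orientation): joint-space move of the TCP to a pose.
- ctrl.move_l(position, vel=0.15, ori=None, contact_N=None): straight line of the TCP; ori=None keeps the orientation; vel is the mean speed in m/s. With contact_N (N) it stops when the force on the tool has changed by that much, and returns True; else False.
- ctrl.movej(angles): joint-space move.
- ctrl.command_gripper(opening): opening from 0.0 (shut) to 1.0 (fully open); the grip force is fixed at half the most; returns when the fingers have stopped.
- ctrl.sleep(seconds).
- ctrl.ik(position, orientation): joint angles nearest the present ones, or None.
- ctrl.read_camera(name): name is "scene" or "top"; returns the picture (400x640x3 uint8, blue, green, red); there is no depth.
- ctrl.camera_params(name): a dict with "fx", "fy", "cx", "cy" (pixels), "D" ([k1, k2, p1, p2, k3] as OpenCV has them; the pictures are not rectified), "pose" (4x4, takes a point from camera to world coordinates). Camera axes: x right, y up, looking along -z (the intrinsics and any distortion apply to the point x, -y, -z); pixel columns grow to the right and rows downward; lengths in m; the calibration is good to about 2 mm. A picture is of the moment at which its call begins. camera_params takes no time and is no camera call.
A pose or a line that the arm cannot do raises ctrl.MotionError and nothing moves.
- ctrl.sign_off(): hands the job in, once; it reports no verdict.
Readings, each from a call of its own:
- ctrl.current_t(): time.
- ctrl.current_q(): joint angles.
- ctrl.current_dq(): joint speeds.
- ctrl.current_effort(): joint torques, N m.
- ctrl.current_tool_pos(): TCP position.
- ctrl.current_eef_rot(): TCP orientation.
- ctrl.current_contact_force(): force on the tool from outside, world axes, zero at the start.
- ctrl.current_wrist_torque(): the same for the moment, N m.
- ctrl.current_grip_width(): opening from 0.0 (shut) to 1.0 (fully open).
Only numpy, scipy, OpenCV 4.12 (cv2) and the standard library are available. Lean on these libraries where they do the work, as an engineer would, in place of code of your own. Each camera call takes 0.05 s, during which the arm holds its last target.

## Working session

There is one attempt and no reset: what is moved stays moved. The work goes in short steps, each a Python script; the robot and the scene stay as the last script left them, time stands still between calls to the robot, and variables do not carry over. Pictures are saved under pics/ and viewed, and the job is handed in when it is done.

```bash
mkdir -p pics; ls; python3 - <<'E'
from bench import ctrl
import cv2, numpy as np
for n in ("scene","top"):
    im=ctrl.read_camera(n); cv2.imwrite(f"pics/{n}0.png",im)
    p=ctrl.camera_params(n); print(n,p)
print(ctrl.current_t(),ctrl.current_eef_rot(),ctrl.current_grip_width())
E
```

```text
pics
scene {'fx': 407.67248119802656, 'fy': 407.67248119802656, 'cx': 316.5016028370365, 'cy': 199.74163192578976, 'D': array([-0.10315287,  0.        ,  0.        ,  0.        ,  0.        ]), 'pose': array([[-0.75702348, -0.44131332,  0.48182778,  1.04117626],
       [ 0.65327218, -0.49735581,  0.57085258,  0.69834147],
       [-0.012285  ,  0.74691349,  0.66480773,  0.86060543],
       [ 0.        ,  0.        ,  0.        ,  1.        ]])}
top {'fx': 474.68469911339395, 'fy': 474.68469911339395, 'cx': 318.934160820485, 'cy': 201.16343411647824, 'D': array([-0.04843467,  0.        ,  0.        ,  0.        ,  0.        ]), 'pose': array([[-0.00415869,  0.9903379 , -0.13861292,  0.31491549],
       [-0.99993646, -0.00266596,  0.01095298,  0.01648801],
       [ 0.01047762,  0.13864967,  0.99028606,  1.30966825],
       [ 0.        ,  0.        ,  0.        ,  1.        ]])}
0.1 [[ 3.58648298e-01 -4.51741372e-04 -9.33472653e-01]
 [ 9.33472158e-01 -9.64611811e-04  3.58648575e-01]
 [-1.06245515e-03 -9.99999433e-01  7.57316086e-05]] 1.0037250042447787
```

View pics/scene0.png

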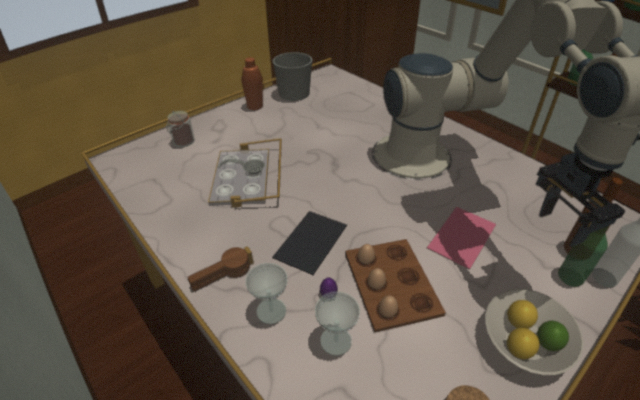

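View pics/top0.png

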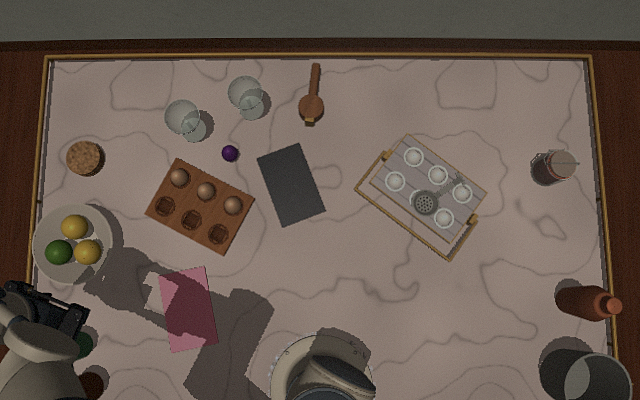

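```bash
python3 - <<'E'
import cv2
t=cv2.imread('pics/top0.png'); s=cv2.imread('pics/scene0.png')
def c(im,x0,x1,y0,y1,k,n):
    cv2.imwrite(n,cv2.resize(im[y0:y1,x0:x1],None,fx=k,fy=k,interpolation=cv2.INTER_CUBIC))
c(t,350,495,125,265,5,'pics/c_t_tray.png')
c(t,140,335,135,265,4,'pics/c_t_rack.png')
c(s,205,290,135,212,7,'pics/c_s_tray.png')
c(s,270,450,205,335,4,'pics/c_s_rack.png')
E
```

```text
(no output)
```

View pics/c_t_tray.png

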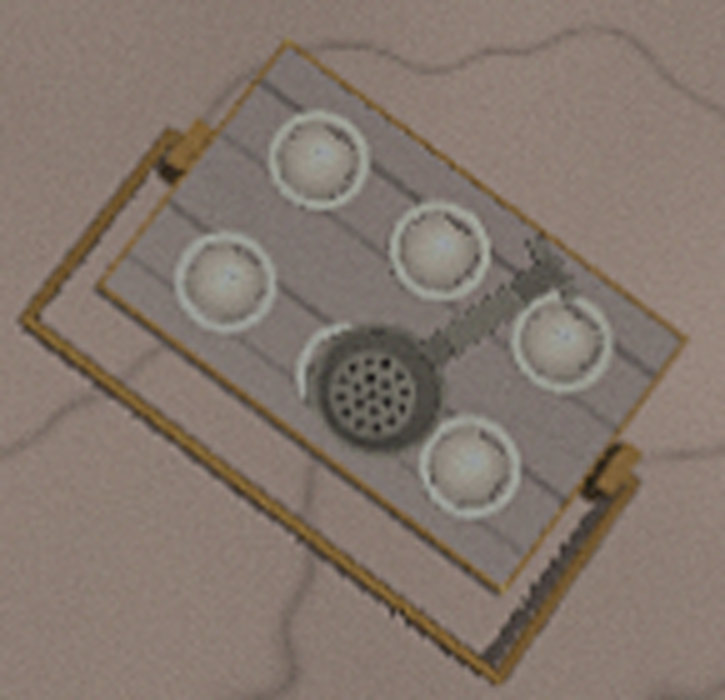

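View pics/c_t_rack.png

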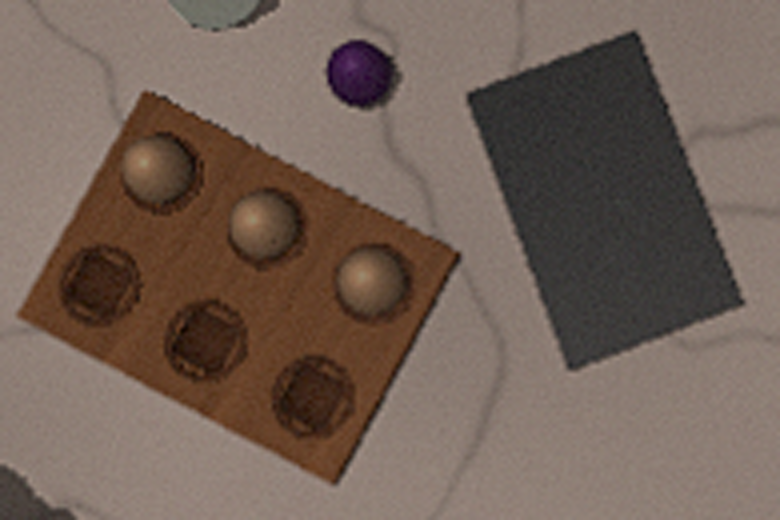

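View pics/c_s_tray.png

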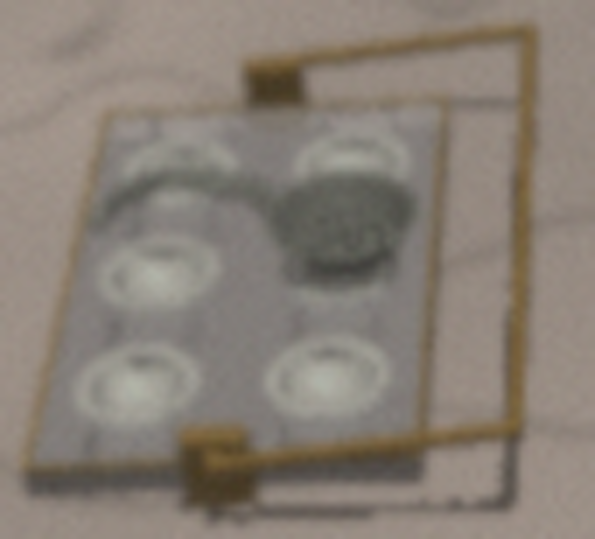

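View pics/c_s_rack.png

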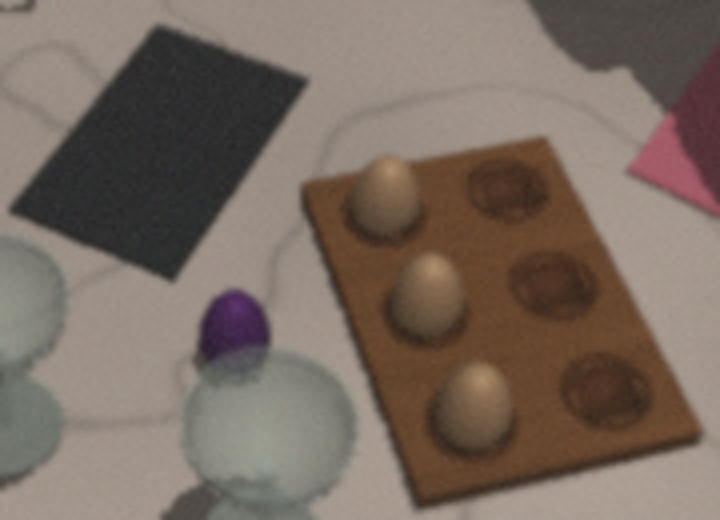

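```bash
cat > h.py <<'E'
import numpy as np, cv2
from scipy.optimize import least_squares
from bench import ctrl
P={n:ctrl.camera_params(n) for n in("scene","top")}
def proj(n,X):
    p=P[n]; X=np.atleast_2d(np.array(X,float)); T=np.linalg.inv(p["pose"])
    c=X@T[:3,:3].T+T[:3,3]; c=c*[1,-1,-1]
    K=np.array([[p["fx"],0,p["cx"]],[0,p["fy"],p["cy"]],[0,0,1]])
    return cv2.projectPoints(c,np.zeros(3),np.zeros(3),K,np.array(p["D"]))[0].reshape(-1,2)
def ray(n,uv):
    p=P[n]; K=np.array([[p["fx"],0,p["cx"]],[0,p["fy"],p["cy"]],[0,0,1]])
    u=cv2.undistortPoints(np.array(uv,float).reshape(-1,1,2),K,np.array(p["D"])).reshape(-1,2)
    d=np.c_[u[:,0],-u[:,1],-np.ones(len(u))]@p["pose"][:3,:3].T
    return p["pose"][:3,3],d/np.linalg.norm(d,axis=1)[:,None]
def onz(n,uv,z):
    o,d=ray(n,uv); return o+d*((z-o[2])/d[:,2])[:,None]
def crop(uv,x0,y0,k): return (np.array(uv,float)+.5)/k-.5+[x0,y0]
def tri(us,ut):
    A=np.zeros((3,3));b=np.zeros(3)
    for n,u in(("scene",us),("top",ut)):
        o,d=ray(n,u);M=np.eye(3)-np.outer(d[0],d[0]);A+=M;b+=M@o
    return np.linalg.solve(A,b)
def fit(obs,yaw0,x0=(.5,0),z0=0.):
    # obs: list (cam, local xyz, uv); returns x,y,z,yaw
    def W(q,L):
        c,s=np.cos(q[3]),np.sin(q[3]); L=np.array(L)
        return np.c_[q[0]+c*L[:,0]-s*L[:,1],q[1]+s*L[:,0]+c*L[:,1],q[2]+L[:,2]]
    def r(q,o=obs):
        out=[]
        for n in("scene","top"):
            s=[k for k in o if k[0]==n]
            if s: out.append((proj(n,W(q,[k[1] for k in s]))-np.array([k[2] for k in s])).ravel())
        return np.concatenate(out)
    R=least_squares(r,[*x0,z0,yaw0],x_scale=[.1,.1,.1,1],loss="soft_l1")
    return R.x,r(R.x).round(1)
def show(n,name,x0,x1,y0,y1,k,marks=()):
    im=ctrl.read_camera(n) if n in P else cv2.imread(n)
    c=cv2.resize(im[y0:y1,x0:x1],None,fx=k,fy=k,interpolation=cv2.INTER_CUBIC)
    for m in marks: cv2.circle(c,tuple(int(round(v)) for v in ((np.array(m)-[x0,y0]+.5)*k-.5)),2,(0,0,255),-1)
    cv2.imwrite("pics/"+name,c)
E
cat > m1.py <<'E'
from h import *
T=lambda l:crop(l,350,125,5); S=lambda l:crop(l,205,135,7)
TR=lambda l:crop(l,140,135,4); SR=lambda l:crop(l,270,205,4)
# top-view corner world coords
print("tray corners", onz("top",T([(288,40),(687,340),(502,592),(98,287)]),.016).round(3).tolist())
print("rack corners", onz("top",TR([(147,92),(460,254),(337,484),(18,314)]),.016).round(3).tolist())
print("slab", onz("top",TR([(468,94),(634,32),(744,302),(571,370)]),.006).round(3).tolist())
E
python3 m1.py
```

```text
tray corners [[0.691, -0.248, 0.016], [0.519, -0.466, 0.016], [0.379, -0.356, 0.016], [0.549, -0.137, 0.016]]
rack corners [[0.62, 0.4, 0.016], [0.505, 0.179, 0.016], [0.348, 0.26, 0.016], [0.464, 0.483, 0.016]]
slab [[0.62, 0.177, 0.006], [0.664, 0.06, 0.006], [0.472, -0.016, 0.006], [0.426, 0.103, 0.006]]
```

```bash
cat >> m1.py <<'E'
obs=[]
for l,uv in zip([(.09,.14,.016),(.09,-.14,.016),(-.09,-.14,.016),(-.09,.14,.016)],T([(288,40),(687,340),(502,592),(98,287)])): obs.append(("top",l,uv))
for l,uv in zip([(.044,.084,.016),(.044,0,.016),(.044,-.084,.016),(-.044,.084,.016),(-.044,-.084,.016)],T([(319,160),(440,250),(562,342),(225,282),(470,466)])): obs.append(("top",l,uv))
# scene: bottom-left corner etc.
for l,uv in zip([(.09,-.14,.016),(-.09,-.14,.016),(-.09,.14,.016),(.09,.14,.016)],S([(105,110),(443,103),(422,458),(25,470)])): obs.append(("scene",l,uv))
for l,uv in zip([(.044,0,.016),(.044,.084,.016),(-.044,.084,.016)],S([(158,273),(137,383),(327,375)])): obs.append(("scene",l,uv))
q,r=fit(obs,np.radians(-38)); print("tray",q.round(4),np.degrees(q[3]).round(2),r)
for c in("top","scene"): 
  q2,_=fit([o for o in obs if o[0]==c],np.radians(-38)); print(c,q2.round(4))
obs=[]
L=[(.125,-.09,.016),(-.125,-.09,.016),(-.125,.09,.016),(.125,.09,.016)]
# yaw 62.5: local +y -> (-.89,.46) (low x). 
L=[(.125,-.09,.016),(-.125,-.09,.016),(-.125,.09,.016),(.125,.09,.016)]
for l,uv in zip(L,TR([(147,92),(460,254),(337,484),(18,314)])): obs.append(("top",l,uv))
for l,uv in zip(L,SR([(418,505),(303,185),(547,140),(700,435)])): obs.append(("scene",l,uv))
for l,uv in zip([(-.084,.044,.016),(0,.044,.016),(.084,.044,.016)],TR([(313,396),(206,341),(101,285)])): obs.append(("top",l,uv))
for l,uv in zip([(-.084,.044,.016),(0,.044,.016),(.084,.044,.016)],SR([(508,188),(553,285),(606,390)])): obs.append(("scene",l,uv))
q,r=fit(obs,np.radians(62.5)); print("rack",q.round(4),np.degrees(q[3]).round(2),r)
for c in("top","scene"): 
  q2,_=fit([o for o in obs if o[0]==c],np.radians(62.5)); print(c,q2.round(4))
c,s=np.cos(q[3]),np.sin(q[3])
ss=SR([(387,197),(430,296),(474,408)]); tt=TR([(373,281),(266,226),(160,171)])
for i,lx in enumerate((-.084,0,.084)):
    print("egg",tri(ss[i],tt[i]).round(4),"rack pred",(q[0]+c*lx+s*.044).round(4),(q[1]+s*lx-c*.044).round(4))
obs=[]
L=[(.105,.065,.006),(.105,-.065,.006),(-.105,-.065,.006),(-.105,.065,.006)]
for l,uv in zip(L,TR([(468,94),(634,32),(744,302),(571,370)])): obs.append(("top",l,uv))
for l,uv in zip(L,SR([(174,281),(12,210),(160,25),(307,80)])): obs.append(("scene",l,uv))
q,r=fit(obs,np.radians(21)); print("slab",q.round(4),np.degrees(q[3]).round(2),r)
for c in("top","scene"): 
  q2,_=fit([o for o in obs if o[0]==c],np.radians(21)); print(c,q2.round(4))
print("strainer bowl rim", onz("top",T([(375,393),(555,265)]),.034), onz("scene",S([(343,207)]),.034), "foot",onz("top",T([(555,265)]),.018),onz("scene",S([(98,217)]),.018))
print("handle bar tri corner", tri(S([(517,428)])[0],T([(25,315)])[0]), tri(S([(530,33)])[0],T([(499,680)])[0]))
E
python3 m1.py
```

```text
tray corners [[0.691, -0.248, 0.016], [0.519, -0.466, 0.016], [0.379, -0.356, 0.016], [0.549, -0.137, 0.016]]
rack corners [[0.62, 0.4, 0.016], [0.505, 0.179, 0.016], [0.348, 0.26, 0.016], [0.464, 0.483, 0.016]]
slab [[0.62, 0.177, 0.006], [0.664, 0.06, 0.006], [0.472, -0.016, 0.006], [0.426, 0.103, 0.006]]
tray [ 0.5345 -0.3018 -0.     -0.6632] -38.0 [-0.5  0.4  0.3 -0.7 -0.3 -0.6 -0.8  0.1 -0.1  0.1 -0.1  0.4 -0.1  0.4
 -0.3 -0.3  0.4 -0.1  0.2  0.7 -0.5 -0.2 -0.1  0.2 -0.1  0.3 -0.2  0.1
  0.1  0.2 -0.1  0.3]
top [ 0.5362 -0.3039 -0.0078 -0.6637]
scene [ 0.5304 -0.3083 -0.006  -0.6635]
rack [ 0.4841  0.333  -0.0041  1.0861] 62.23 [-0.  -1.5 -0.6 -0.2 -0.5 -0.5  0.2 -0.5 -0.7  1.2 -0.3  0.7 -0.6  0.9
 -0.2 -0.4 -0.3  0.  -1.2  0.6 -0.4  0.7 -0.1  0.6  0.   0.1 -0.1  0.1]
top [ 0.4852  0.3332 -0.0078  1.0884]
scene [ 0.4847  0.3344 -0.0021  1.0833]
egg [0.4833 0.2374 0.0309] rack pred 0.4839 0.2382
egg [0.5214 0.3119 0.0295] rack pred 0.5231 0.3125
egg [0.5608 0.3862 0.0272] rack pred 0.5622 0.3868
slab [ 0.5454  0.0817 -0.0042  0.3692] 21.15 [-0.1  0.  -1.2  0.2 -1.2 -0.   0.4 -0.  -1.1  0.3  0.5 -0.4  0.1  0.7
 -0.4  0.7]
top [ 0.5495  0.0819 -0.0224  0.37  ]
scene [ 0.5383  0.0751 -0.0148  0.3634]
strainer bowl rim [[ 0.48709494 -0.2855651   0.034     ]
 [ 0.55794794 -0.38805037  0.034     ]] [[ 0.48327564 -0.29169527  0.034     ]] foot [[ 0.56099616 -0.39312428  0.018     ]] [[ 0.56840388 -0.38631471  0.018     ]]
handle bar tri corner [ 0.52709739 -0.09278142  0.04681904] [ 0.33041708 -0.34451189  0.04167314]
```

```bash
cat > k.py <<'E'
import numpy as np
from h import *
def pose(x,y,z,deg):
    a=np.radians(deg); T=np.eye(4); T[:2,:2]=[[np.cos(a),-np.sin(a)],[np.sin(a),np.cos(a)]]; T[:3,3]=[x,y,z]; return T
def pt(T,l): return T[:3,:3]@np.array(l)+T[:3,3]
TRAY=pose(.5345,-.3018,0,-38.0); RACK=pose(.4841,.3330,0,62.23); SLAB=pose(.5454,.0817,0,21.15)
def strainer_pts(T):
    a=np.linspace(0,2*np.pi,24,endpoint=False)
    L=[(.066+.038*np.cos(t),.038*np.sin(t),.018-.026) for t in a]+[(0,0,0),(.0225,0,0),(-.0225,0,0),(-.06,0,-.024),(-.06,.01,-.024),(-.06,-.01,-.024)]
    return np.array([pt(T,l) for l in L])
def rot(deg):
    a=np.radians(deg); x=np.array([np.cos(a),np.sin(a),0]); y=np.array([0,0,-1.]); return np.c_[x,y,np.cross(x,y)]
E
python3 - <<'E'
from k import *
G=pose(.5256,-.340,.042,127)
X=strainer_pts(G)
show('pics/top0.png','o_t1.png',350,495,125,265,5,list(proj('top',X))+list(proj('top',[pt(TRAY,(a,b,.016)) for a in(-.044,.044) for b in(-.084,0,.084)])))
show('pics/scene0.png','o_s1.png',205,290,135,212,7,list(proj('scene',X)))
print("coupe feet",onz('top',[(252,107),(195,130)],0).round(3).tolist(), "slab-c",onz('top',[(312,122),(315,65)],0.03).round(3).tolist(),"purple",onz('top',[(230,153)],.03).round(3))
E
```

```text
coupe feet [[0.772, 0.193, 0.0], [0.704, 0.354, 0.0]] slab-c [[0.717, 0.021, 0.03], [0.886, 0.012, 0.03]] purple [[0.629 0.247 0.03 ]]
```

View pics/o_t1.png

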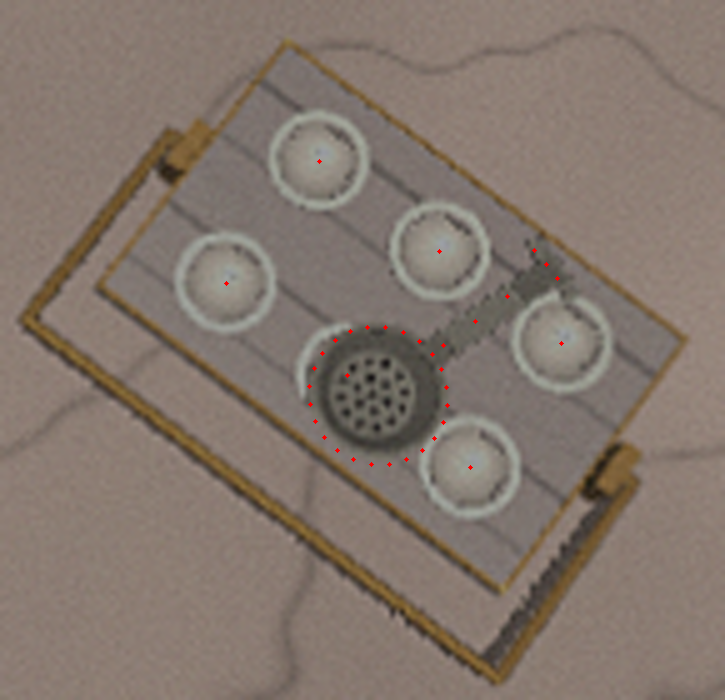

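View pics/o_s1.png

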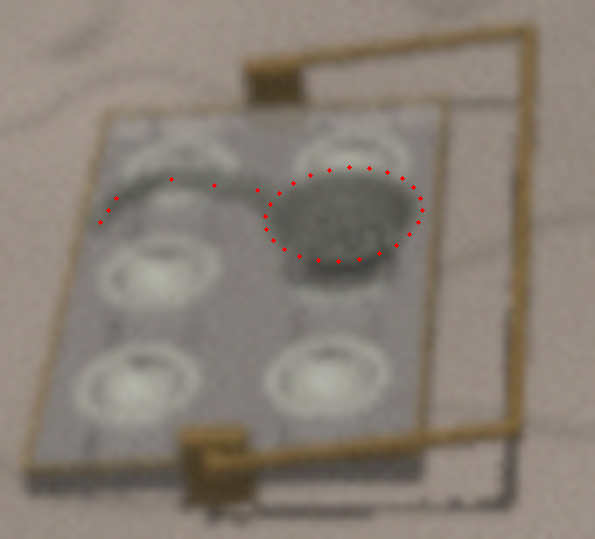

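Candidates: strainer, only one (top 425,203). Slab: dark (291,185) vs pink (189,308), so I use the dark one. Eggs: brown at (179,177), (206,191) and (232,205) vs purple at (230,153), so I use the three brown ones. The crops above confirm these. The overlay shows the tray fits and that the strainer yaw needs about -3°.

```bash
python3 - <<'E'
from k import *
g=np.array([.5254,-.3407,.042]); jaw=34
R=rot(jaw); d=np.array([0,0,-.019])
print(ctrl.current_t())
ctrl.goto(g+d+[0,0,.15],R); print(ctrl.current_t(),ctrl.current_q().round(1) if hasattr(ctrl.current_q(),'round') else ctrl.current_q())
ctrl.move_l(g+d+[0,0,.05],vel=.15)
show('scene','sa.png',150,350,100,250,4)
ctrl.command_gripper(.5)
print(ctrl.move_l(g+d,vel=.06,contact_N=6), ctrl.current_tool_pos(),ctrl.current_t())
show('scene','s1.png',150,350,100,250,4)
show('top','t1.png',340,500,120,270,4)
E
```

```text
0.1
3.4917 [-38.4  30.6  79.8   0.   69.6 -72.4]
False [ 0.5255841  -0.34083849  0.02328353] 6.1667
```

View pics/s1.png

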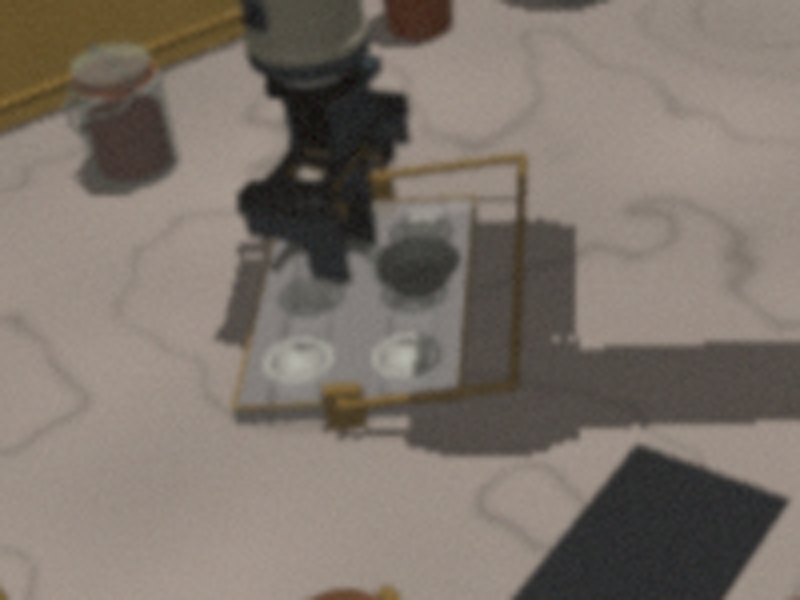

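View pics/sa.png

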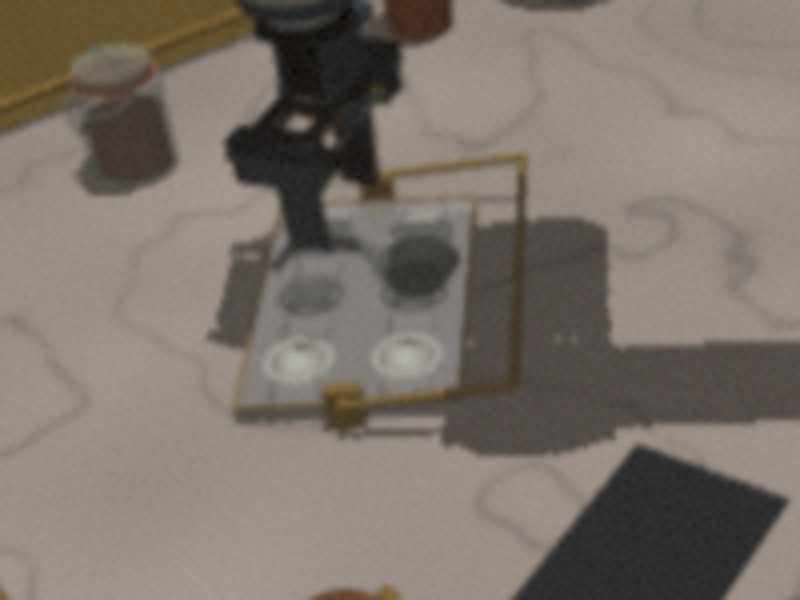

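The fingers straddle the strainer handle (about 330,250 in the crop), and the bowl at (415,265) is undisturbed. Next: close, lift and look.

```bash
python3 - <<'E'
from k import *
ctrl.command_gripper(0.); print("w",ctrl.current_grip_width()*91)
p=np.array(ctrl.current_tool_pos())
ctrl.move_l(p+[0,0,.15],vel=.12); print("w",ctrl.current_grip_width()*91,ctrl.current_contact_force())
yaw=21.15+180
a=np.radians(yaw); s=SLAB[:3,3]-.02*np.array([np.cos(a),np.sin(a),0])
tgt=np.array([s[0],s[1],.032-.019]); jaw=34+(yaw-124)
ctrl.goto(tgt+[0,0,.12],rot(jaw)); print(ctrl.current_t(),ctrl.current_q())
show('top','t2.png',220,380,110,250,5)
show('scene','s2.png',230,390,160,300,5)
E
```

```text
w 15.318654179807854
w 14.975364813407541 [-0.34286475  0.28436303 -1.87974137]
9.825 [ 2.88124420e+00  2.92197927e+01  9.02409842e+01 -1.16007667e-02
  6.05185189e+01 -1.08156767e+02]
```

View pics/t2.png

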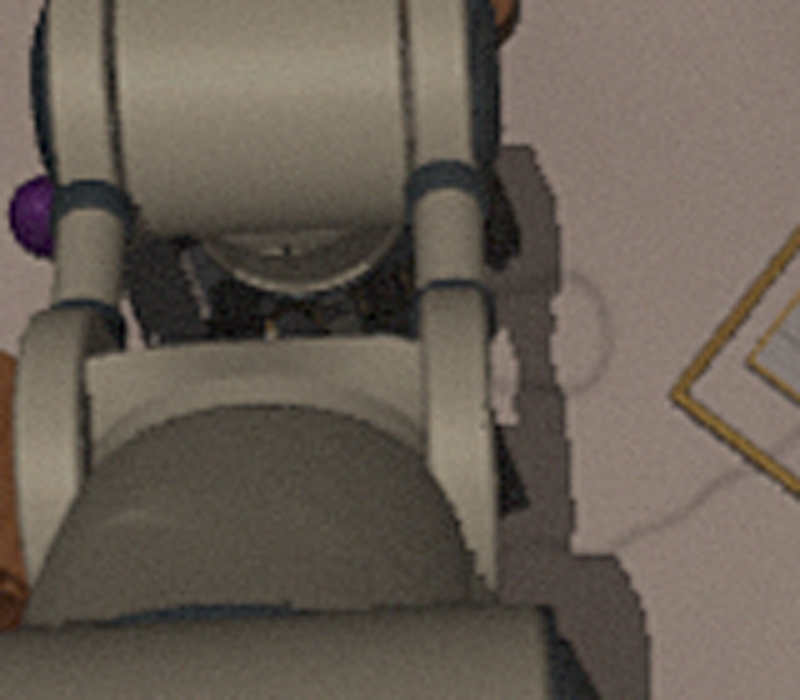

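View pics/s2.png

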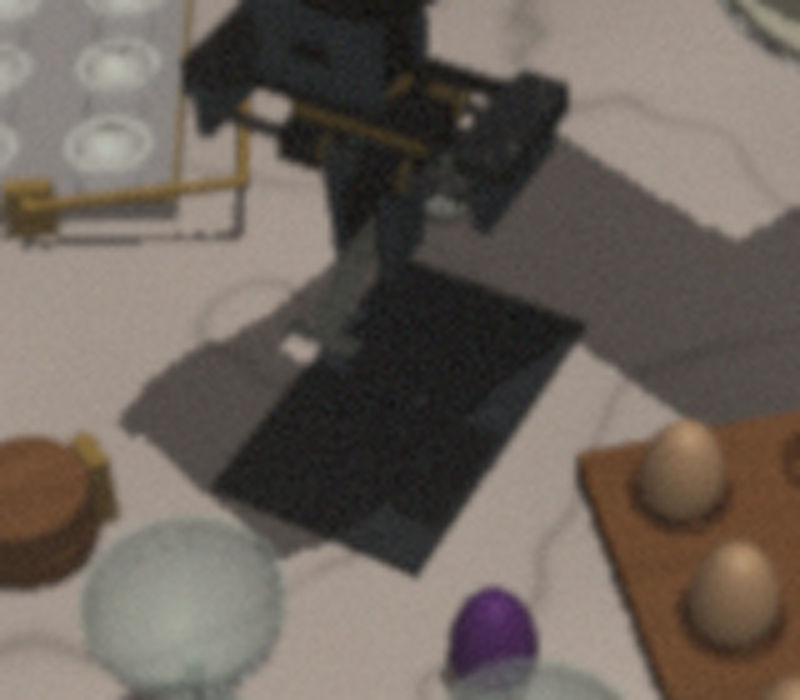

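The strainer is held level, with the foot at (340,345) in the scene crop and the bowl behind the fingers. Next: lower and release.

```bash
python3 - <<'E'
from k import *
p=np.array(ctrl.current_tool_pos()); 
ctrl.move_l([p[0],p[1],.030],vel=.12)
c=ctrl.move_l([p[0],p[1],.0125],vel=.02,contact_N=4); print(c,ctrl.current_tool_pos(),ctrl.current_contact_force())
ctrl.command_gripper(.35); 
p=np.array(ctrl.current_tool_pos()); ctrl.move_l(p+[0,0,.2],vel=.2)
# go above first egg
e=pt(RACK,(-.084,-.044,.0)); ctrl.goto([e[0],e[1],.20],rot(62.23-90)); print(ctrl.current_t(),ctrl.current_q())
ctrl.command_gripper(1.)
show('top','t3.png',220,380,110,250,5)
show('scene','s3.png',230,390,160,300,5)
cv2.imwrite('pics/t3full.png',ctrl.read_camera('top'))
E
```

```text
True [0.56426498 0.0879097  0.01299512] [-0.78316751 -1.28134755  7.03476969]
15.7583 [ 1.98521339e+01  2.22746095e+01  9.02649347e+01 -1.07129880e-04
  6.74621379e+01  4.75979692e+01]
```

View pics/t3.png

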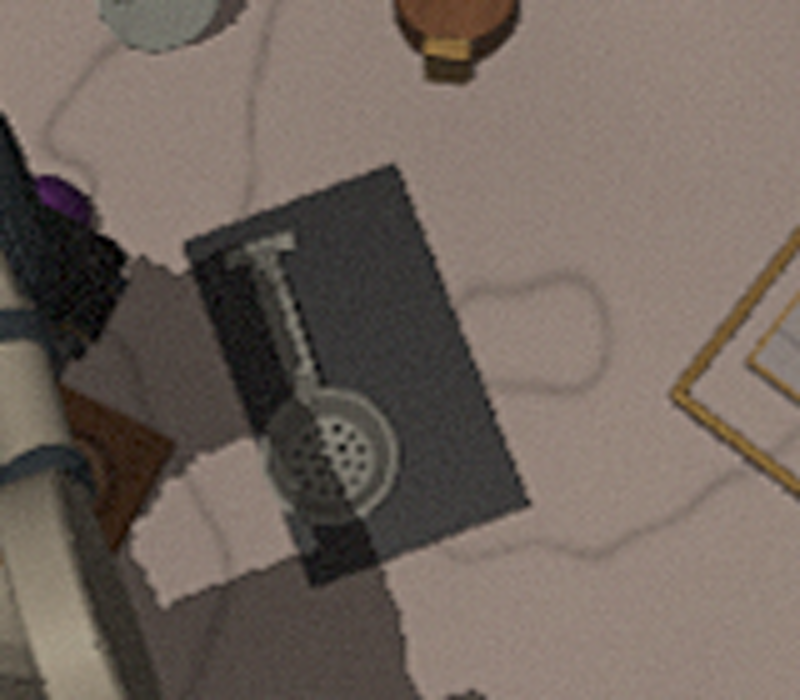

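View pics/s3.png

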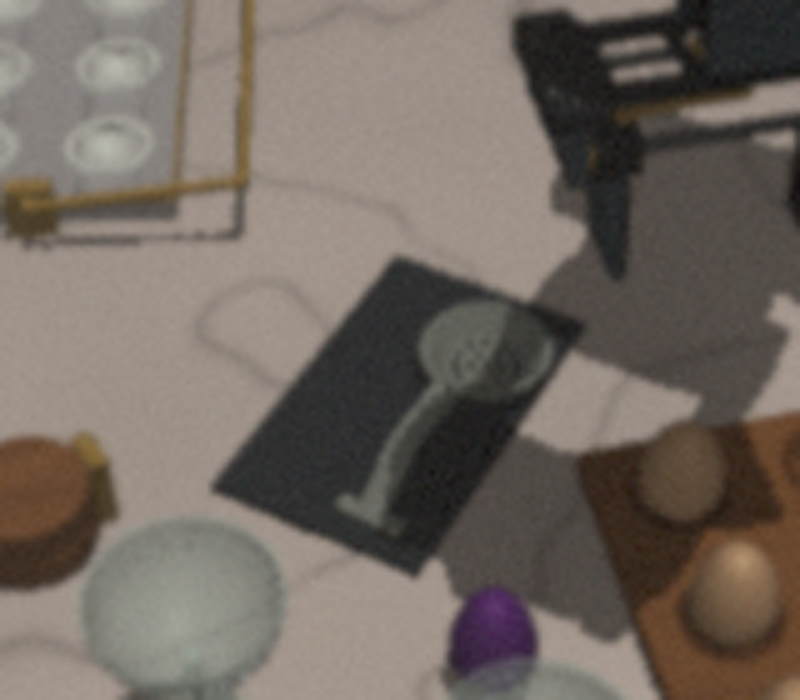

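The strainer lies right way up but nearer the slab's left edge (bowl at 332,455 in the top crop), so it is off centre. I'll measure how far.

```bash
python3 - <<'E'
from k import *
t=crop([(332,455),(268,250)],220,110,5); s=crop([(486,350),(370,512)],230,160,5)
b=onz('top',t[:1],.024)[0]; f=onz('top',t[1:],.010)[0]
print(b,f,onz('scene',s[:1],.024)[0],onz('scene',s[1:],.01)[0])
for b,f in((b,f),(onz('scene',s[:1],.024)[0],onz('scene',s[1:],.01)[0])):
    L=np.linalg.inv(SLAB); print((L[:3,:3]@b+L[:3,3]).round(4),(L[:3,:3]@f+L[:3,3]).round(4))
# slab corners again
t=crop([(187,243),(395,165),(530,503),(312,587)],220,110,5);s=crop([(415,577),(213,487),(398,257),(584,325)],230,160,5)
L=[(.105,.065,.006),(.105,-.065,.006),(-.105,-.065,.006),(-.105,.065,.006)]
print(onz('top',t,.006).mean(0),onz('scene',s,.006).mean(0))
E
```

```text
[0.49667175 0.0923122  0.024     ] [0.61462994 0.12962184 0.01      ] [0.49655313 0.09645825 0.024     ] [0.61493727 0.13536624 0.01      ]
[-0.0416  0.0275  0.024 ] [0.0819 0.0197 0.01  ]
[-0.0402  0.0314  0.024 ] [0.0842 0.025  0.01  ]
[0.54554569 0.08050447 0.006     ] [0.54744847 0.08503642 0.006     ]
```

The offset is 25 mm sideways and about 3° of turn. That is more than the set-down error, so it is probably the announced knock. I'll put it back now.

```bash
cat > st.py <<'E'
from k import *
def replace(gx,gy,yaw,jawoff=-90,tyaw=201.15,c=(.5457,.0825)):
    j=yaw+jawoff; R=rot(j)
    ctrl.goto([gx,gy,.16],R); ctrl.command_gripper(.5)
    ctrl.move_l([gx,gy,.04],vel=.15)
    print(ctrl.move_l([gx,gy,.0135],vel=.04,contact_N=6))
    ctrl.command_gripper(0.); print("w",ctrl.current_grip_width()*91)
    a=np.radians(tyaw); x,y=np.array(c)-.02*np.array([np.cos(a),np.sin(a)])
    ctrl.move_l([gx,gy,.04],vel=.08)
    ctrl.move_l([x,y,.04],vel=.06,ori=rot(tyaw+jawoff))
    ctrl.sleep(.3)
    print(ctrl.move_l([x,y,.0125],vel=.02,contact_N=4),ctrl.current_tool_pos())
    ctrl.command_gripper(.35); ctrl.sleep(.2)
    ctrl.move_l([x,y,.06],vel=.06); 
E
python3 - <<'E'
from st import *
replace(.5594,.1147,197.9)
show('scene','s4a.png',230,390,160,300,5)
ctrl.move_l(np.array(ctrl.current_tool_pos())+[0,0,.12],vel=.2)
e=pt(RACK,(-.084,-.044,.0)); ctrl.goto([e[0],e[1],.20],rot(62.23-90)); print(ctrl.current_t(),ctrl.current_q())
ctrl.command_gripper(1.)
show('top','t4.png',220,380,110,250,5)
show('scene','s4.png',230,390,160,300,5)
E
```

```text
False
w 15.465479860861223
True [0.56430035 0.08969741 0.01357761]
29.7667 [ 1.98501544e+01  2.22848255e+01  9.02695844e+01 -1.65757199e-03
  6.74616685e+01  4.75988834e+01]
```

View pics/s4a.png

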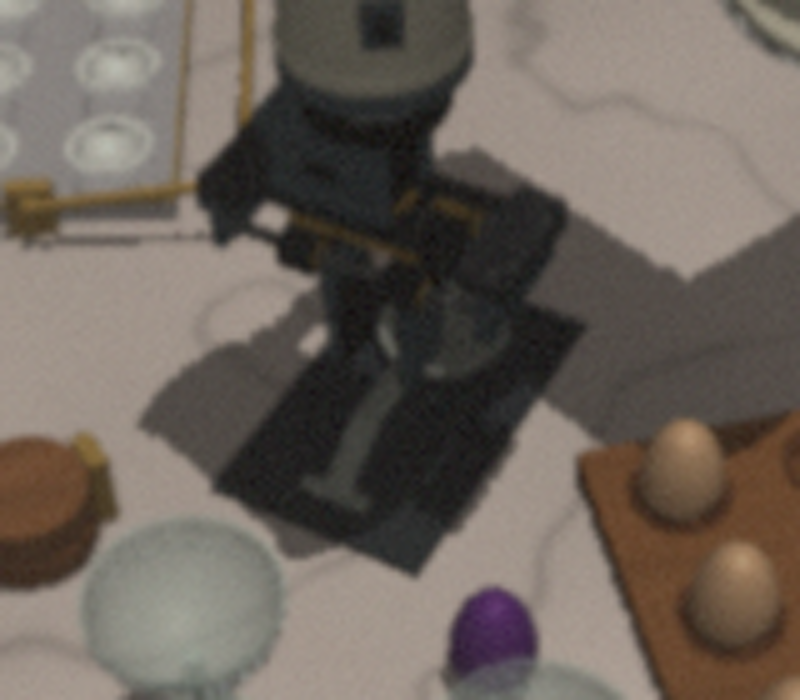

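View pics/t4.png

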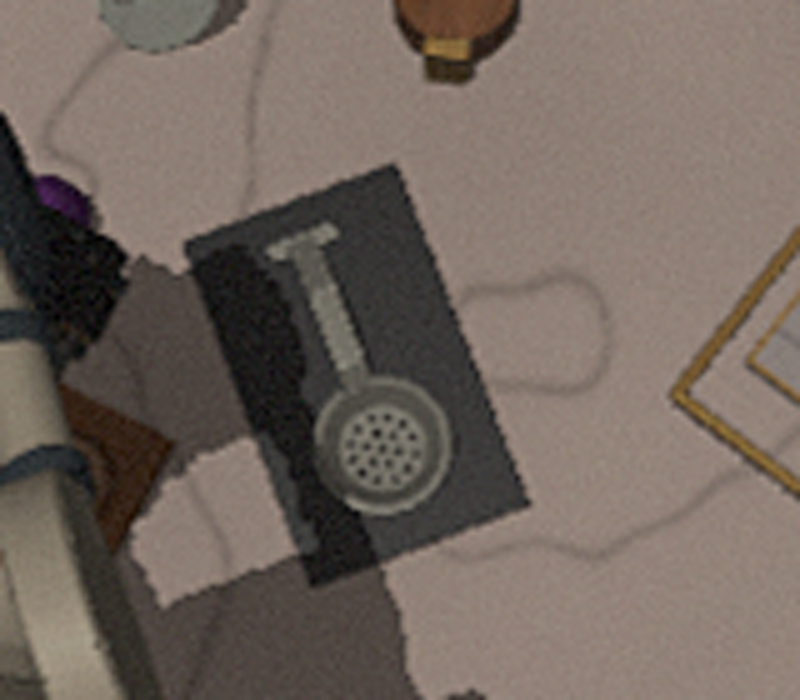

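View pics/s4.png

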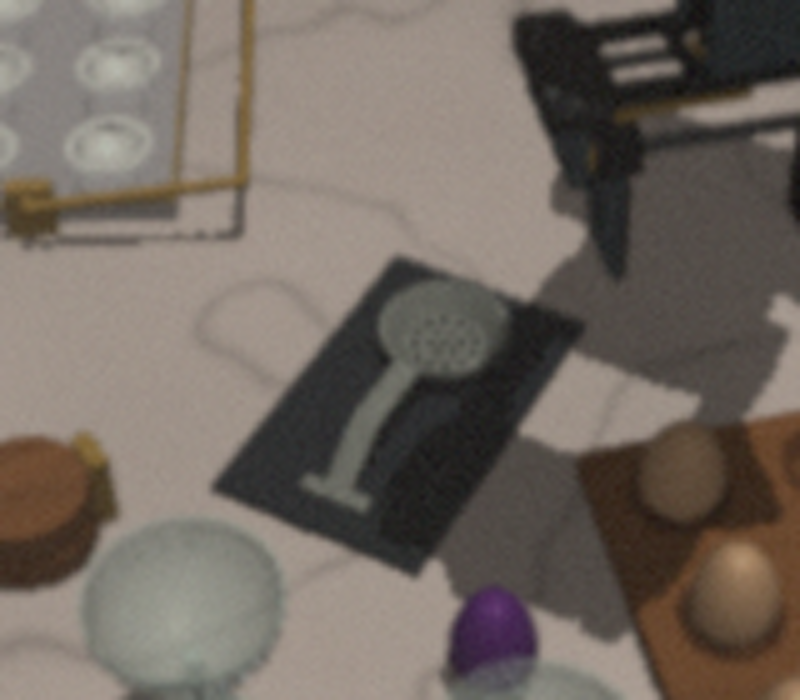

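The strainer is now centred and lengthwise (bowl 384,445; foot 305,240). Now the first egg: descend and look before closing.

```bash
python3 - <<'E'
from k import *
e=pt(RACK,(-.084,-.044,.0))
ctrl.move_l([e[0],e[1],.08],vel=.15)
print(ctrl.move_l([e[0],e[1],.020],vel=.06,contact_N=5),ctrl.current_tool_pos())
show('scene','s5.png',290,450,190,330,5)
ctrl.command_gripper(.35); print(ctrl.current_grip_width()*91,ctrl.current_contact_force())
show('scene','s5b.png',290,450,190,330,5)
print(ctrl.current_t())
E
```

```text
False [0.48412274 0.23827864 0.0203098 ]
44.12692107017206 [ 1.42617326 -1.11469111  0.76403635]
33.8417
```

View pics/s5.png

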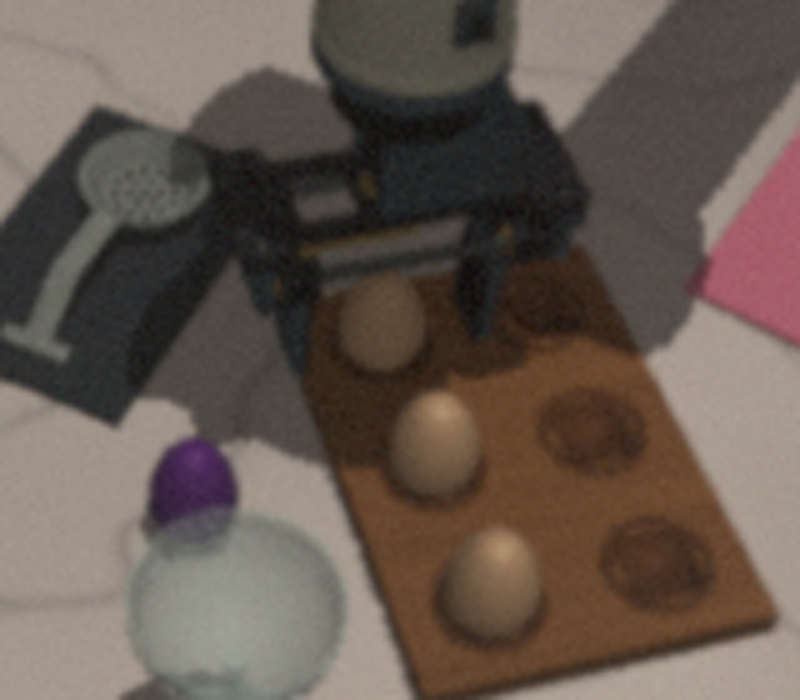

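View pics/s5b.png

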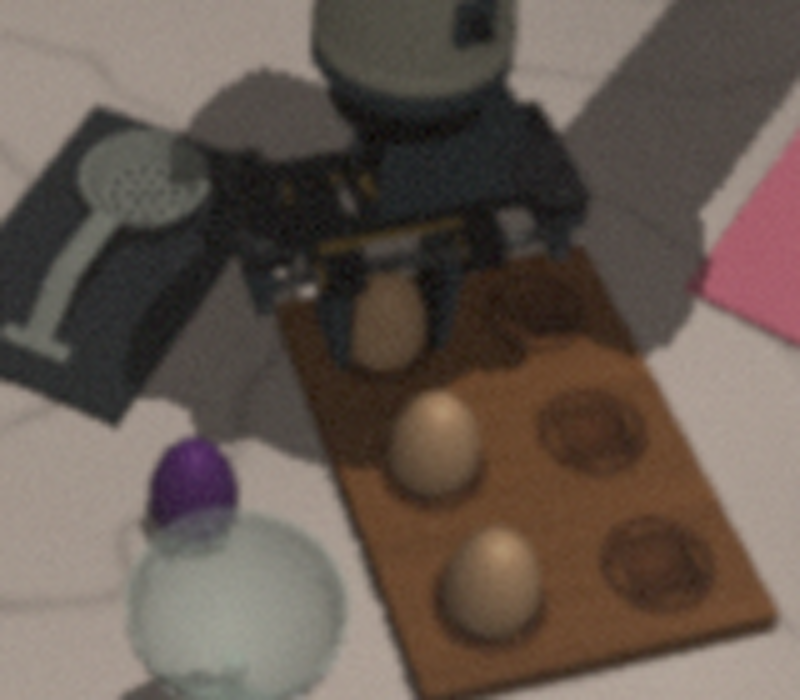

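The egg is between the pads at 44 mm. Now lift it and carry it over the tray.

```bash
cat > eg.py <<'E'
from k import *
def pick(lx):
    e=pt(RACK,(lx,-.044,0)); ctrl.goto([e[0],e[1],.18],rot(62.23-90)); ctrl.command_gripper(1.)
    ctrl.move_l([e[0],e[1],.08],vel=.15)
    print("c",ctrl.move_l([e[0],e[1],.020],vel=.06,contact_N=5)); ctrl.command_gripper(.35); print("w",ctrl.current_grip_width()*91)
def lift():
    p=np.array(ctrl.current_tool_pos()); ctrl.move_l(p+[0,0,.02],vel=.03); ctrl.move_l(p+[0,0,.16],vel=.12)
def carry(ty):
    t=pt(TRAY,(.044,ty,0)); ctrl.goto([t[0],t[1],.18],rot(-38)); print("w",ctrl.current_grip_width()*91); ctrl.move_l([t[0],t[1],.06],vel=.12)
def lower(ty):
    t=pt(TRAY,(.044,ty,0)); ctrl.move_l([t[0],t[1],.034],vel=.05); ctrl.sleep(.2)
    print("c",ctrl.move_l([t[0],t[1],.0205],vel=.012,contact_N=2.5),ctrl.current_tool_pos(),ctrl.current_contact_force())
def rel():
    ctrl.command_gripper(.75); p=np.array(ctrl.current_tool_pos()); ctrl.move_l([p[0],p[1],.09],vel=.08); ctrl.move_l([p[0],p[1],.18],vel=.2)
E
python3 - <<'E'
from eg import *
lift(); carry(-.084)
show('scene','s6.png',190,310,100,220,5)
lower(-.084)
show('scene','s6b.png',190,310,100,220,5)
print(ctrl.current_t())
E
```

```text
w 44.49600132372821
c True [ 0.51724133 -0.39505879  0.02044956] [-1.03200892 -1.5679908   3.30208558]
41.4167
```

View pics/s6.png

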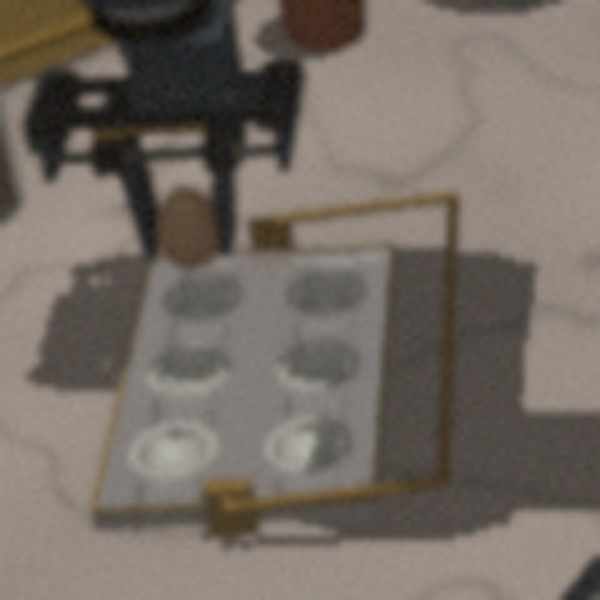

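View pics/s6b.png

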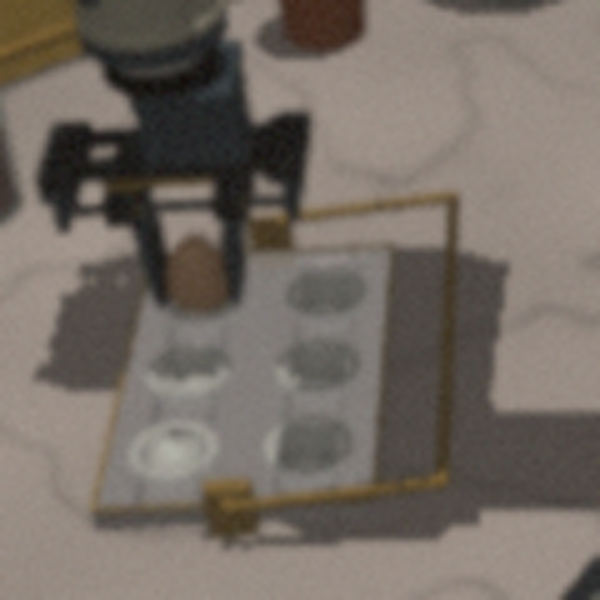

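The egg is upright in the corner dimple, with contact of about 3 N at the expected height. I'll release it and look.

```bash
python3 - <<'E'
from eg import *
rel(); pick(0.)
show('scene','s7.png',190,430,110,290,3)
show('top','t7.png',180,500,110,280,2)
print(ctrl.current_t())
E
```

```text
c False
w 44.55094292215781
49.4917
```

View pics/s7.png

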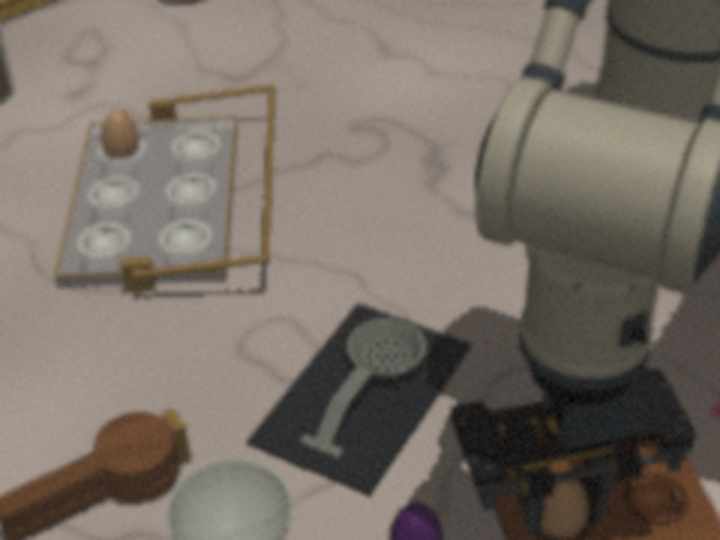

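View pics/t7.png

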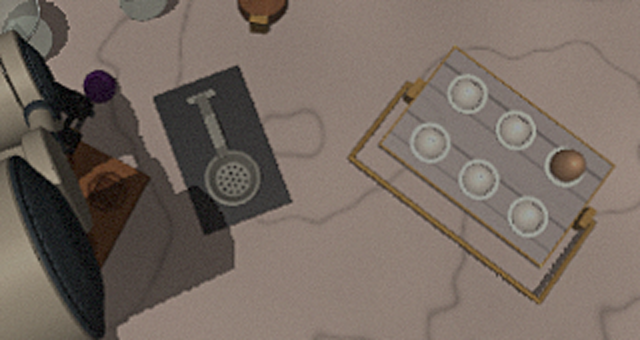

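Egg 1 stands in its dimple (scene crop 120,135; top crop 567,165), and the strainer is still centred. On to the next two.

```bash
python3 - <<'E'
from eg import *
lift(); carry(0.); lower(0.); rel()
pick(.084); lift(); carry(.084); 
show('scene','s8.png',190,350,110,250,5)
lower(.084); rel()
p=np.array(ctrl.current_tool_pos()); 
ctrl.goto([.42,-.12,.25],rot(-38))
show('scene','s9.png',190,430,110,290,3)
show('scene','s9b.png',190,310,100,220,5)
show('top','t9.png',180,500,110,280,2)
print(ctrl.current_t())
E
```

```text
w 44.45714150360618
c True [ 0.56890464 -0.32887471  0.02034165] [-0.03148234 -1.63297064  2.31184374]
c False
w 44.73284400074797
w 44.84357553539862
c True [ 0.62063803 -0.26272439  0.02026508] [-0.40188739 -1.71274266  2.58069421]
76.0
```

View pics/s9.png

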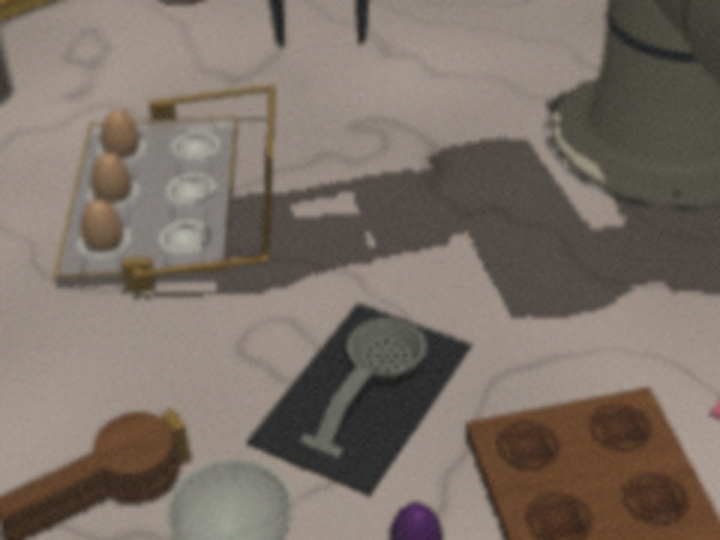

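View pics/t9.png

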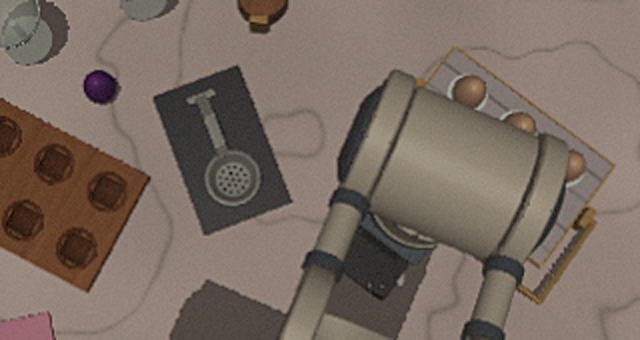

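View pics/s9b.png

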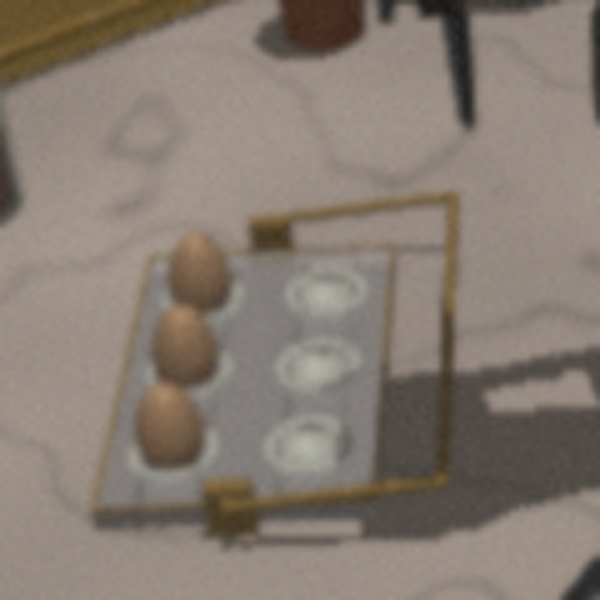

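```bash
python3 - <<'E'
from k import *
M=[]
for ty in(-.084,0,.084): M+=[pt(TRAY,(.044,ty,z)) for z in(.016,.037,.068)]
H=[pt(TRAY,(-.135,y,.03)) for y in(-.158,0,.158)]
im=ctrl.read_camera('scene'); cv2.imwrite('pics/raw.png',im)
show('pics/raw.png','s10.png',190,310,100,220,5,list(proj('scene',M+H)))
b=pt(TRAY,(-.135,0,.03)); print(b,np.hypot(*b[:2]))
for g in(-38,142):
    print(g,ctrl.ik([b[0],b[1],.011],rot(g)))
E
```

```text
[ 0.42811855 -0.2186857   0.03      ] 0.4807378985630936
-38 [-3.41798662e+01  3.53308291e+01  1.08467142e+02 -2.54444375e-14
  3.62020288e+01  3.82013378e+00]
142 [-3.41798662e+01  3.53308291e+01  1.08467142e+02 -2.54444375e-14
  3.62020288e+01 -1.76179866e+02]
```

View pics/s10.png

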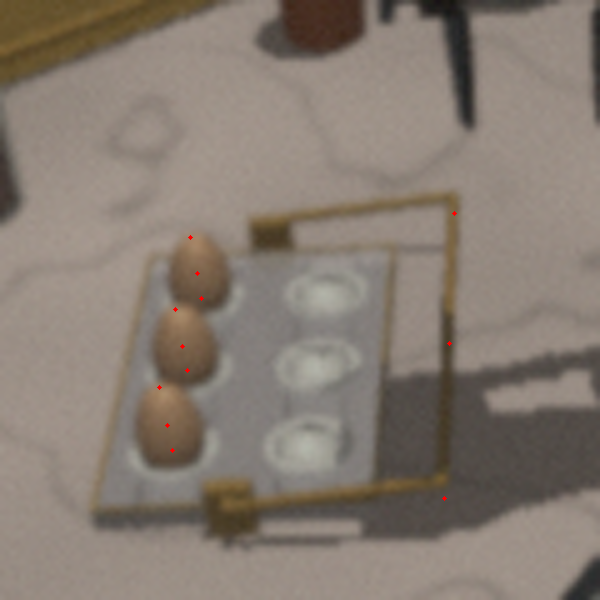

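The eggs sit upright on the projected dimple axes. The handle bar shows about 10 mm higher than a flat fold (tri z ≈ 0.044), so the joint may start near 0.1 rad. I'll grip with the bar mid-pad and watch the force.

```bash
python3 - <<'E'
from k import *
b=pt(TRAY,(-.1345,0,0)); R=rot(-38)
ctrl.goto([b[0],b[1],.13],R); ctrl.command_gripper(.42)
ctrl.move_l([b[0],b[1],.06],vel=.12)
print(ctrl.move_l([b[0],b[1],.017],vel=.04,contact_N=4),ctrl.current_tool_pos(),ctrl.current_t())
show('scene','s11.png',190,310,100,220,5)
E
```

```text
False [ 0.42862819 -0.21905908  0.01719505] 79.3083
```

View pics/s11.png

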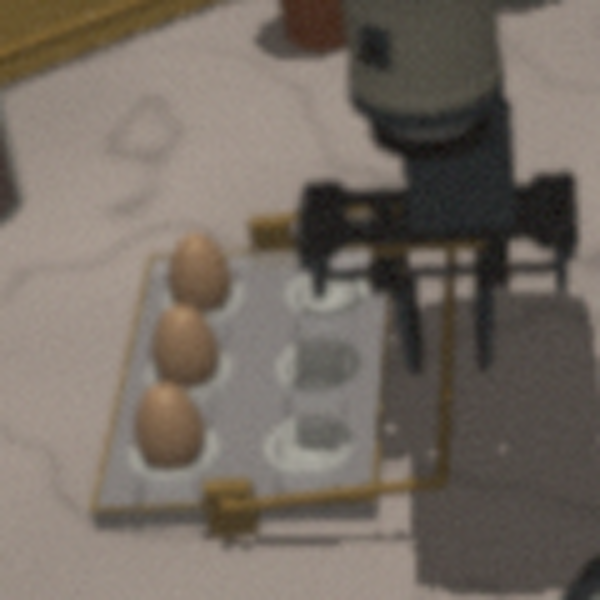

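The bar runs between the fingers (at about 450,350, above the tips at y≈368). Next: close and follow the arc to about 40°.

```bash
python3 - <<'E'
from k import *
ctrl.command_gripper(0.); print("w",ctrl.current_grip_width()*91,ctrl.current_contact_force())
p=np.array(ctrl.current_tool_pos()); ax=TRAY[:3,0]; r=.135; t0=.05
for d in (5,10,16,22,28,34,40):
    t=np.radians(d)
    ctrl.move_l(p+ax*r*(np.cos(t0)-np.cos(t))+np.array([0,0,r*(np.sin(t)-np.sin(t0))]),vel=.05)
    f=np.array(ctrl.current_contact_force()); print(d,f.round(1),round(ctrl.current_grip_width()*91,1))
    if np.linalg.norm(f)>30: break
print(ctrl.current_t())
show('scene','s12.png',190,310,100,220,5)
E
```

```text
w 7.219057783547915 [-0.8255138   1.17268743  0.14501214]
5 [ 0.4 -0.9  0.5] 7.0
10 [ 5.1 -5.3 -1.8] 7.3
16 [ 6.8 -7.3 -4.7] 7.2
22 [ 12.2 -10.8  -7.6] 7.0
28 [ 17.6 -16.5 -14.1] 7.4
34 [ 23.2 -19.7 -24.1] 7.0
82.3083
```

View pics/s12.png

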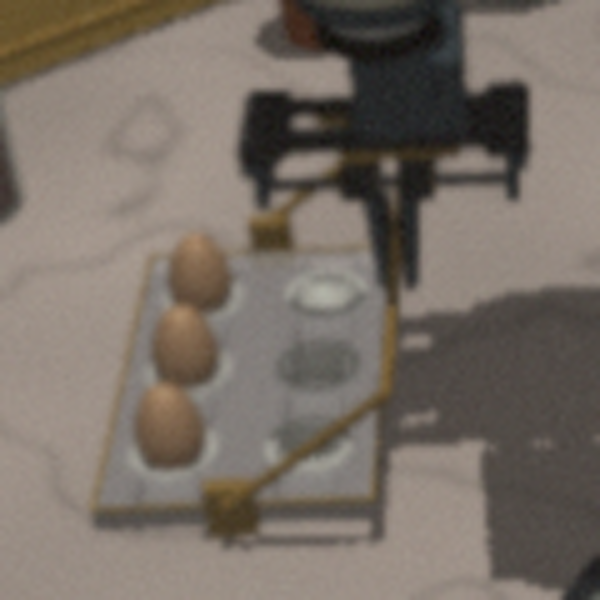

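Moving well. The force is radial, from a slightly wrong start angle, so I'll open to a loose cage and push the rest with a finger.

```bash
python3 - <<'E'
from k import *
ctrl.command_gripper(.2); print("w",ctrl.current_grip_width()*91,ctrl.current_contact_force())
r=.135; half=ctrl.current_grip_width()*.091/2-.004
for d in (42,48,54,60,66,72,78,84,88):
    t=np.radians(d); q=pt(TRAY,(-r*np.cos(t)+half,0,.030+r*np.sin(t)-.019))
    ctrl.move_l(q,vel=.05)
    f=np.array(ctrl.current_contact_force()); print(d,f.round(1))
    if np.linalg.norm(f)>25: break
print(ctrl.current_t(),ctrl.current_tool_pos())
show('scene','s13.png',190,310,80,220,5)
show('top','t13.png',350,510,110,270,4)
E
```

```text
w 18.28183568984774 [ 3.41915962 -2.88499435 -2.64326256]
42 [-5.7  5.1  5.8]
48 [-5.3  4.9  5.9]
54 [-1.   0.1  0.5]
60 [ 0.4 -0.4 -0.2]
66 [0.6 0.3 0.7]
72 [ 0.3 -0.1  0.5]
78 [ 0.8  0.1 -0.4]
84 [-0.2  0.8  0. ]
88 [0.9 0.9 0.2]
86.7333 [ 0.53516364 -0.30233734  0.14589139]
```

View pics/s13.png

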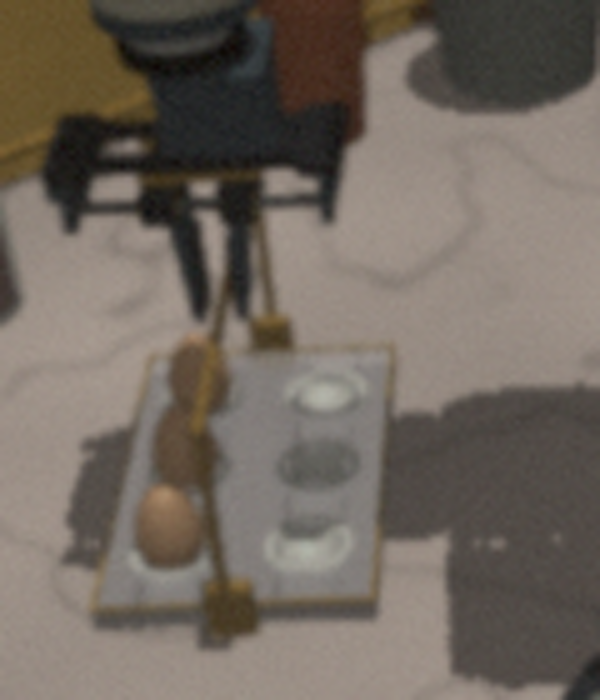

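```bash
python3 - <<'E'
from k import *
q=pt(TRAY,(.001,0,.146)); ctrl.move_l(q,vel=.03)
ctrl.command_gripper(0.); print("w",ctrl.current_grip_width()*91,ctrl.current_contact_force())
ctrl.move_l(pt(TRAY,(.0015,0,.146)),vel=.02); print(ctrl.current_tool_pos(),ctrl.current_contact_force())
ctrl.command_gripper(.3); 
p=np.array(ctrl.current_tool_pos()); ctrl.move_l(p+[0,0,.06],vel=.06); ctrl.move_l(p+[0,0,.15],vel=.15)
ctrl.goto([.42,0,.35],rot(-38)); print(ctrl.current_t())
show('scene','s14.png',190,310,80,220,5)
show('top','t14.png',350,510,110,270,4)
show('top','t14b.png',140,500,50,280,2)
E
```

```text
w 7.147243861164952 [-1.17513718  1.62254249  1.81438041]
[ 0.53565719 -0.30268773  0.14597937] [-1.29768464  1.48910766  0.98337179]
91.3167
```

View pics/s14.png

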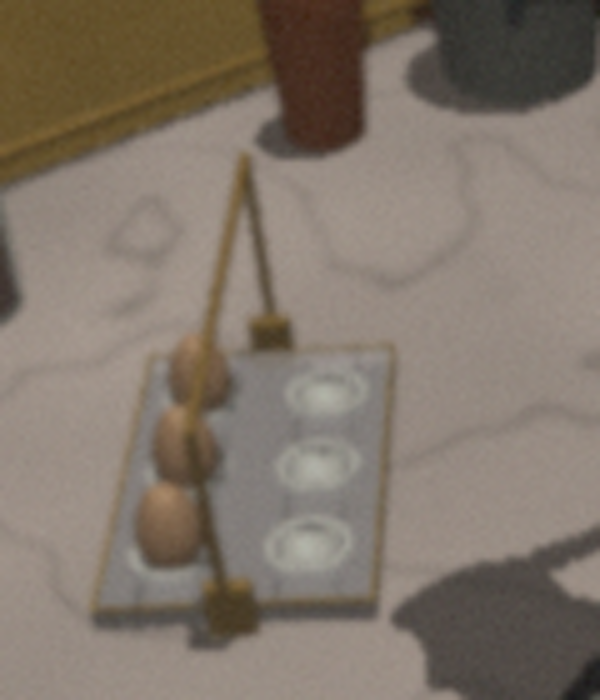

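View pics/t14.png

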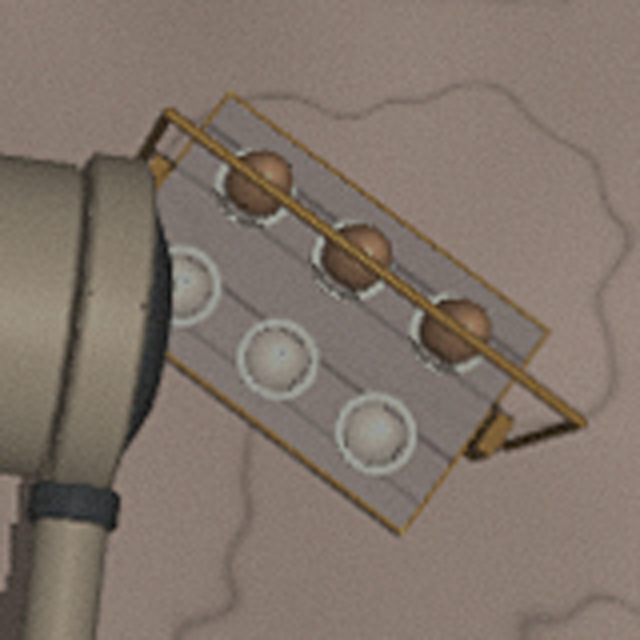

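View pics/t14b.png

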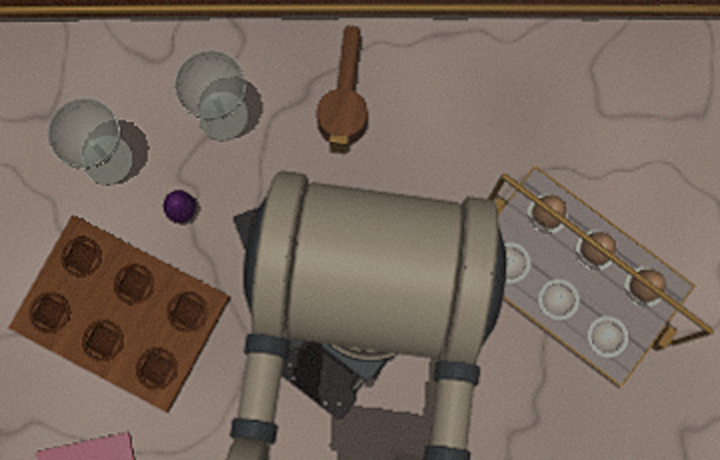

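```bash
python3 - <<'E'
from k import *
t=crop([(170,112),(582,424)],350,110,4); s=crop([(193,428),(244,157)],190,80,5)
L=np.linalg.inv(TRAY)
for i in range(2):
    w=tri(s[i],t[i]); l=L[:3,:3]@w+L[:3,3]
    a=onz('top',t[i:i+1],.165)[0]; a=L[:3,:3]@a+L[:3,3]; b=onz('scene',s[i:i+1],.165)[0]; b=L[:3,:3]@b+L[:3,3]
    print(l.round(4),a.round(4),b.round(4))
ctrl.goto([.40,-.20,.40],rot(-38)); print(ctrl.current_t())
show('top','t15.png',140,500,50,280,2); show('scene','s15.png',190,430,80,310,3)
E
```

```text
[0.0003 0.1581 0.1683] [0.0033 0.1582 0.165 ] [-0.0006  0.1544  0.165 ]
[ 0.0013 -0.1586  0.165 ] [ 0.0017 -0.1586  0.165 ] [ 0.0008 -0.1583  0.165 ]
92.3083
```

View pics/t15.png

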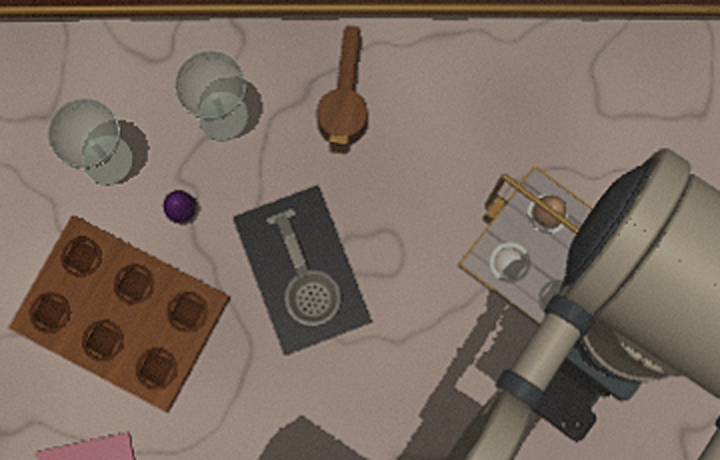

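View pics/s15.png

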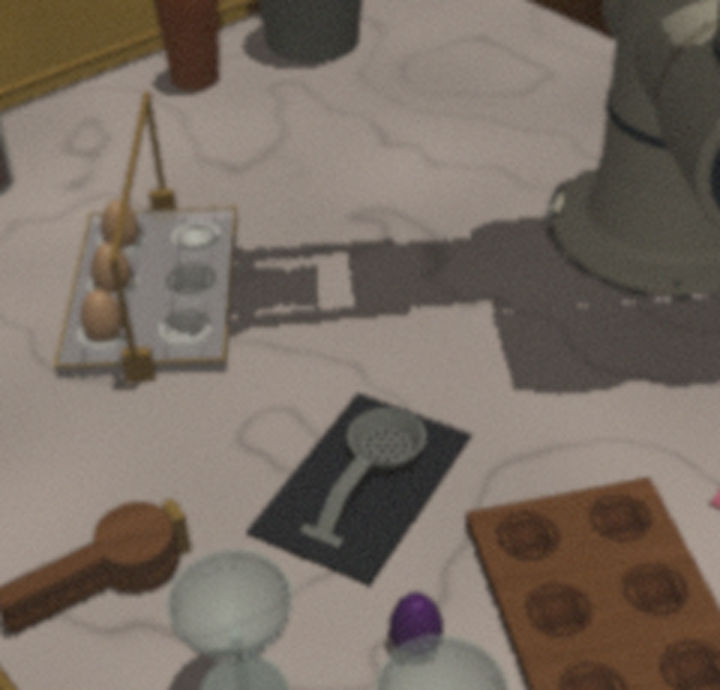

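```bash
python3 - <<'E'
from k import *
t=crop([(312.5,298),(281,216)],140,50,2); L=np.linalg.inv(SLAB)
for u,z in zip(t,(.024,.01)):
    w=onz('top',[u],z)[0]; print((L[:3,:3]@w+L[:3,3]).round(4))
E
```

```text
[-0.0468  0.0002  0.024 ]
[ 0.0797 -0.0005  0.01  ]
```

The strainer mid is within 1 mm of the slab centre and aligned, the handle bar is 0–3 mm from straight above the pivot, and the eggs are standing. I'm handing in.

```bash
python3 -c "
from bench import ctrl
print(ctrl.sign_off(),ctrl.current_t())"
```

```text
the job is handed in; nothing more can be done
the job is handed in; nothing more can be done
```

I handed the job in at about 92 s of robot time.

- **Strainer:** I took it off the tray and laid it on the dark slab. It was then found about 25 mm off centre, most likely the announced knock. I regrasped it and put it back before starting the eggs. The last check showed it right way up, within about 1 mm of the slab's middle and aligned lengthwise.
- **Eggs:** There were three brown eggs. Each now stands blunt end down in its own dimple in the tray's +x row. They were gripped at the gripper's fixed force, and contact on setting down was about 2–4 N. No damage shows in the pictures, though at this resolution a fine crack would not.
- **Handle:** I swung the brass handle upright and let go. The bar's ends measure 0–3 mm from straight above the hinge, and it stayed there after release. During the first part of the lift the tool force reached about 39 N, because my assumed start angle was slightly off. I changed to a loose cage and the force fell to about 1 N.
- **Bystanders:** The glasses, the citrus press, the purple egg and the pink slab were not touched.

Measured heights disagreed with the text by up to about 10 mm in places (rack egg centres low, folded handle bar high). I put this down to picking pixels and camera calibration. I took the text's heights for the grasps, and allowed for a bar up to about 10 mm higher when gripping the handle.

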